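# Switch the bench suction to the wide port

### The arm

A 7-joint arm with a two-finger parallel gripper is mounted at the origin on the work surface. World frame = base frame: x ahead of the robot, y to its left, z up, the work surface at z = 0. Lengths are in m, angles in rad, forces in N, time in s.
With the tool pointing down it reaches from about 0.425 to 0.825 m from the base axis. Payload 3.6 kg.
Tool frame: the origin (TCP) lies on the centre line of the jaws, within the pads' length; the fingertips stand 8 mm ahead of it and the grasp point (between the pads) lies 11 mm behind it; z points along the fingers, y is the line along which they close (so a half turn about z gives the same grasp; the last joint's range is limited). The gripper opens to 85 mm and grips with 20 to 120 N. Pads are 22 mm wide; open, the fingers measure 114 mm over their backs; the gripper's body (76 mm by 85 mm) begins 54 mm behind the grasp point. The pads swing forward as they close: fully open they stand 13 mm farther back than shut.
Start: joints at [-1.312, 0.615, -0.013, 1.423, 0.008, 1.103, -0.04], TCP at [0.183, 0.624, 0.239] pointing down, gripper open.
Joint ranges: [-3.12, 3.12], [-0.3, 2.06], [-1.34, 1.32], [0.26, 2.42], [-1.36, 4.5], [0.01, 1.98], [-2.84, 2.84]. Speed limits (rad/s): [2.79, 2.79, 3.14, 3.14, 3.14, 3.14, 3.14].

### API

Orientations are given as a unit quaternion [x, y, z, w].
In Python, from workcell import manip gives the robot as it stands.
- The arm moves only by the tool carry_out, never from a script. Its argument "motion" is a list that holds one entry, the list of rows, each a list of 7 numbers: the shift along the tool's x, y, z each as a share of 250 mm, from -1 to 1, then the turn, a rotation vector about the tool's x, y, z each as a share of 60 degrees, from -1 to 1, then the opening, from 0 (shut) to 1 (fully open). In form: [[[x, y, z, rx, ry, rz, hand], ...]]. A call has 1 to 12 rows; each row is the pose to reach, as a shift and turn from the pose commanded when the call began, along the tool's axes at that moment; what a row does not reach only later rows make up. A row lasts 1/12 s, in which the tool goes at most 41.7 mm and 7.16 degrees, less where a joint would pass 70% of its speed; a pose out of reach is approached as far as the arm can. A call with a number of a shift or a turn outside -1 to 1 is refused whole. A call with a gripper value outside its range is refused whole. The fingers move at their own pace and stop on an object; the grip force is fixed at half the most. Time passes only in rows, so rows that repeat a pose let the fingers close. It gives the time, the measured TCP pose, the force, the opening and the grip force at its end, in the units of the state.
- manip.get_obs(): the state, without advancing time (a new reading comes with each control period).
- manip.snapshot(name): name is "scene" or "top" or "wrist"; returns a dict with "frame" (400x640x3 uint8, red, green, blue), "intrinsics" (3x3 intrinsics, pixels), "rvec" (rotation vector, rad) and "tvec" (3), from world to camera coordinates, as OpenCV has them; the wrist camera has in their place "hand_eye" (4x4, takes a point from camera to tool coordinates, whose origin is the TCP and whose axes are the flange's). Camera axes: x right, y down, z forward; pixel columns grow to the right and rows downward; lengths in m; the calibration is good to about 2 mm. The wrist camera is an equidistant fisheye: a pixel r from the principal point sees the ray r / f radians off the axis. A picture is of the moment at which its call begins: read the wrist's pose just before it. There is no depth.
- manip.finish_job(): hands the job in; it is judged then, once.
Trained networks look in a picture, given as the dict that the camera call returned (one of the last four; its "shot" number tells which), for a name from the list of things; names that differ only in an ending like _2 or _b are one class to them, and where a whole thing is asked for, a point or a joint stands for the part that bears it (a point fixed in the world has none). Each returns a list of dicts, best first, with "confidence" (0 to 1); they miss things now and then, are a little off and sometimes report something else, mostly with a low value. They report only what shows in the picture. A call takes as long as a camera call. They do not tell look-alikes from the thing itself.
- manip.trace(picture, query): "mask" (400x640 bool, what is visible of it) and "xy" ([column, row] in pixels, amid what is visible of it).
- manip.spot_point(picture, query): "xy" ([column, row] in pixels: a listed point, or the origin of a listed thing).
The state is a dict: "clock": time; "joints": joint angles; "joint_vel": joint speeds; "effort": joint torques, N m; "tool_pos": TCP position; "tcp_rot": TCP orientation; "force": force on the tool from outside, world axes, zero at the start; "torque": the same for the moment, N m; "opening": opening from 0.0 (shut) to 1.0 (fully open); "gripper_force": force on a finger pad.
Only numpy, scipy, OpenCV 4.12 (cv2) and the standard library are available. Lean on these libraries where they do the work, as an engineer would, in place of code of your own. Each camera call takes 0.05 s, during which the arm holds its last target. There are 200 camera calls.

### The job

Switch the jeweller's bench dust suction over from the small port to the wide port: slide the gate of the wide port fully open, to its end stop, and the gate of the small port fully shut, to its end stop. Let go of both at the end.

Things in the scene. Friction and masses are not known exactly. Their poses are not given: they have to be found in the camera images.
- wide_gate (a joint): the wide port's gate, in m: 0 = shut, 0.090 = fully open (end stop). Grey housing fixed on the bench, 110 wide x 196 long x 25 mm high, round black mouth of 76 mm near one end. A flat steel blade 90 x 90 x 4 mm covers the mouth; to open it slides lengthways away from the mouth, to the housing's other end. Low rails and stops reach 33 mm above the bench. Friction about 2 N, no spring.
- wide_grip (a point): top centre of the wide gate's upright black grip, 69.5 mm above the bench. The grip moves with the blade: a block 30 mm across (x), 16 mm thick along the slide (y), 40 mm high above the blade, 14 mm inside the blade's edge on the open side. Axes: z up, +y along the slide towards OPEN (the joint grows along +y). The slide points up to 35 degrees either side of world +y.
- small_gate (a joint): the small port's gate, in m: 0 = shut (end stop; blade covers the mouth), 0.060 = fully open. Same make as the wide one but smaller: housing 72 wide x 128 long x 25 mm high, round black mouth of 38 mm near one end, steel blade 52 x 52 x 4 mm; to shut, it slides back over the mouth. Rails and stops reach 33 mm above the bench. Friction about 2 N, no spring.
- small_grip (a point): top centre of the small gate's upright black grip, 69.5 mm above the bench; the same 30 (x) x 16 (y) x 40 mm block, 14 mm inside the blade's edge on the open side. Axes as for the wide one: +y along the slide towards OPEN, so shutting is along -y; the slide points up to 35 degrees either side of world +y.
Mind the look-alikes: they are no part of the job. Leave any orange look-alike of the part that bears small_gate alone.

How it is judged:
At the end, for the whole second after the job is handed in: The wide gate stands open within 10 mm of its end stop (over 80 of 90 mm), the small gate stands shut within 10 mm of its end stop, and both are at rest (under 10 mm/s) (value of joint wide_gate above 0.08 m and value of joint small_gate below 0.01 m and velocity of joint wide_gate between -0.01 and 0.01 m/s and velocity of joint small_gate between -0.01 and 0.01 m/s); the robot touches nothing.
It also fails if it takes over 40 s, if anything falls off the work surface, if the arm or the gripper's body presses on something with over 40 N, if the wrist force passes 120 N, or if a joint passes its speed limit or range.

## Working session

There is one attempt and no reset: what is moved stays moved. The work goes in short steps, Python scripts to look and compute and a tool call to move; the robot and the scene stay as the last step left them, time stands still between calls to the robot, and variables do not carry over. Pictures are saved under pics/ and viewed, at most 10 in all, crops included, and the job is handed in when it is done.

Besides the shell and the picture viewer there is one more tool, called after ">>>" as name(argument=value, ...) on one line, values as JSON. carry_out: Moves the arm, as the interface text tells. Its arguments: {"type":"object","properties":{"motion":{"type":"array"}},"required":["motion"]}

```bash
mkdir -p pics; cat > h.py <<'E'
import numpy as np,cv2
from scipy.spatial.transform import Rotation as R
from workcell import manip
def ray(p,xy,obs=None):
    K=np.array(p["intrinsics"]);
    if "hand_eye" in p:
        d=(np.array(xy)-K[:2,2])/[K[0,0],K[1,1]];r=np.hypot(*d)
        v=np.r_[d/r*np.sin(r),np.cos(r)] if r>1e-9 else np.array([0,0,1.])
        H=np.array(p["hand_eye"]);Q=R.from_quat(obs["tcp_rot"])
        return Q.apply(H[:3,3])+obs["tool_pos"],Q.apply(H[:3,:3]@v)
    M=cv2.Rodrigues(np.array(p["rvec"],float))[0];t=np.array(p["tvec"],float).ravel()
    return -M.T@t,M.T@np.linalg.inv(K)@np.r_[xy,1]
def at(p,xy,z,obs=None):
    c,v=ray(p,xy,obs);return c+v*(z-c[2])/v[2]
def save(p,n): cv2.imwrite(f"pics/{n}.png",p["frame"][:,:,::-1])
E
python3 - <<'E'
from h import *
o=manip.get_obs();print(o["clock"],o["tool_pos"],o["tcp_rot"],R.from_quat(o["tcp_rot"]).as_matrix().round(2))
for c in("top","scene"):
    p=manip.snapshot(c);save(p,c+"0")
    for q in("wide_grip","small_grip"):
        for d in manip.spot_point(p,q)[:4]: print(c,q,"spot",round(d["confidence"],2),np.round(d["xy"]),at(p,d["xy"],.0695).round(3))
        for d in manip.trace(p,q)[:4]: print(c,q,"trace",round(d["confidence"],2),np.round(d["xy"]),d["mask"].sum())
E
```

```text
0.0 [0.18241538 0.62309292 0.23812272] [ 1.41887384e-01  9.89881959e-01 -1.28509831e-03 -1.64240103e-04] [[-0.96  0.28 -0.  ]
 [ 0.28  0.96 -0.  ]
 [-0.   -0.   -1.  ]]
top wide_grip spot 0.93 [198. 199.] [0.501 0.189 0.069]
top wide_grip trace 0.71 [213. 200.] 1338
top small_grip spot 0.8 [371. 170.] [ 0.58  -0.211  0.069]
top small_grip spot 0.73 [358. 240.] [ 0.414 -0.184  0.069]
top small_grip spot 0.66 [306. 168.] [ 0.58  -0.06   0.069]
top small_grip trace 0.94 [372. 176.] 436
top small_grip trace 0.89 [365. 240.] 480
top small_grip trace 0.85 [314. 171.] 445
top small_grip trace 0.74 [457. 212.] 437
scene wide_grip spot 0.92 [466. 214.] [0.493 0.184 0.07 ]
scene wide_grip trace 0.64 [448. 228.] 1775
scene small_grip spot 0.93 [336. 234.] [ 0.584 -0.063  0.07 ]
scene small_grip spot 0.84 [268. 217.] [ 0.57  -0.203  0.069]
scene small_grip spot 0.72 [293. 158.] [ 0.414 -0.188  0.07 ]
scene small_grip spot 0.64 [181. 168.] [ 0.484 -0.422  0.07 ]
scene small_grip trace 0.93 [331. 245.] 647
scene small_grip trace 0.92 [293. 166.] 438
scene small_grip trace 0.71 [260. 226.] 616
scene small_grip trace 0.63 [182. 178.] 416
```

View pics/top0.png

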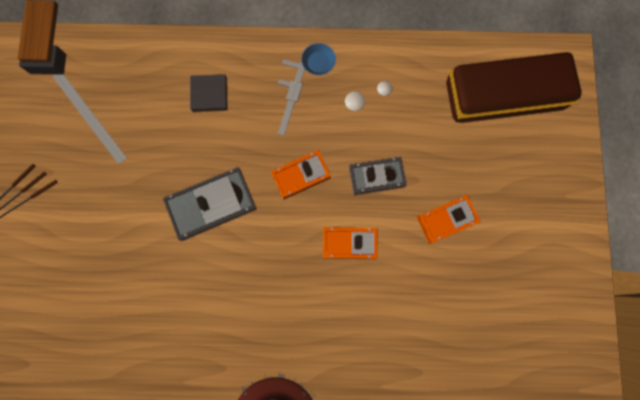

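View pics/scene0.png

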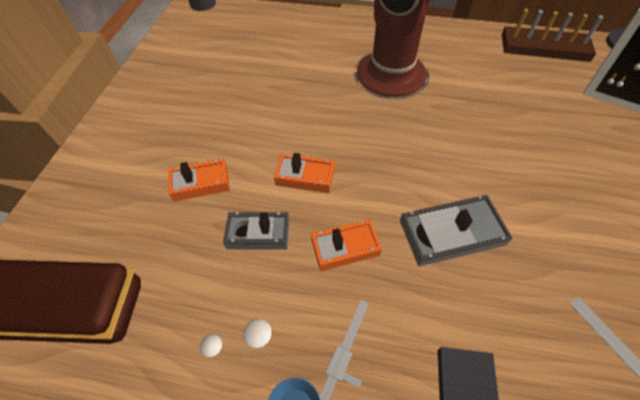

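The top view shows the wide gate (grey, 210,203), with its grip at (203,203) and its mouth to the right at (238,190). What could be taken for the small gate: grey (377,176), orange (301,174), orange (350,243), orange (449,220). I choose the grey one, with its mouth at (391,173) and its blade slid left (open). I'll check it in a close crop.

```bash
python3 - <<'E'
from h import *
ims=[]
for c in("top","scene"):
    p=manip.snapshot(c)
    for q,near in(("wide_gate",(.5,.18)),("small_gate",(.57,-.21))):
        best=min(manip.trace(p,q),key=lambda d:np.hypot(*(at(p,d["xy"],.03)[:2]-near)))
        ys,xs=np.nonzero(best["mask"])
        w=np.array([at(p,(x,y),.028)[:2] for x,y in zip(xs,ys)]).astype(np.float32)
        (cx,cy),(a,b),_=r=cv2.minAreaRect(w);bp=cv2.boxPoints(r)
        e=max((bp[1]-bp[0],bp[2]-bp[1]),key=np.linalg.norm);e=e*np.sign(e[1])
        print(c,q,np.round([cx,cy,a,b],3),"slide deg from +y (toward +x pos)",np.degrees(np.arctan2(e[0],e[1])).round(1))
        for s in sorted(manip.spot_point(p,q.replace("gate","grip")),key=lambda d:np.hypot(*(at(p,d["xy"],.0695)[:2]-near)))[:1]:
            g=at(p,s["xy"],.0695)[:2];print("  grip",s["xy"],g.round(4),"along from centre",((g-[cx,cy])@e/np.linalg.norm(e)).round(4))
    f=p["frame"]
    x0,y0,x1,y1=(150,140,420,260) if c=="top" else (210,185,520,275)
    ims.append(cv2.resize(f[y0:y1,x0:x1],(780,290),interpolation=cv2.INTER_CUBIC))
cv2.imwrite("pics/crop.png",np.vstack(ims)[:,:,::-1])
E
```

```text
top wide_gate [0.508 0.154 0.092 0.094] slide deg from +y (toward +x pos) -25.0
  grip [198.4, 202.5] [0.4926 0.1873] along from centre 0.0369
top small_gate [ 0.576 -0.225  0.054  0.054] slide deg from +y (toward +x pos) 78.5
  grip [374.0, 172.9] [ 0.5721 -0.2193] along from centre -0.0021
scene wide_gate [0.505 0.162 0.092 0.109] slide deg from +y (toward +x pos) -25.1
  grip [463.7, 214.6] [0.4953 0.1786] along from centre 0.0195
scene small_gate [ 0.57  -0.225  0.06   0.051] slide deg from +y (toward +x pos) 79.6
  grip [262.2, 216.7] [ 0.5716 -0.2139] along from centre 0.0036
```

View pics/crop.png

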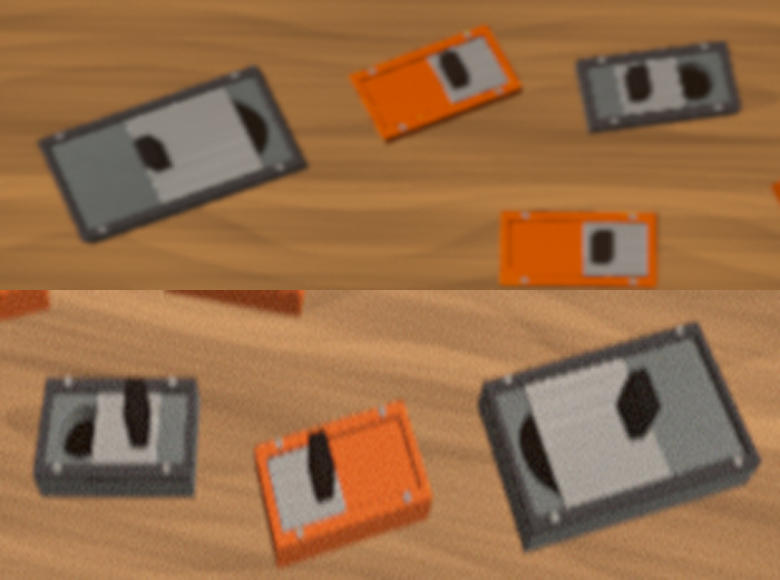

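The crop confirms it. The small gate is the only grey small housing: blade open to the left, mouth showing at right. The wide gate stands part-open with its mouth at right, grip near the blade's left edge. The slides point about -24° (wide) and -10.5° (small) from +y. Moving towards the wide grip.

>>> carry_out(motion=[[[-1,-0.8,0.2,0,0,-0.67,1],[-1,-0.8,0.2,0,0,-0.67,1],[-1,-0.8,0.2,0,0,-0.67,1],[-1,-0.8,0.2,0,0,-0.67,1],[-1,-0.8,0.2,0,0,-0.67,1],[-1,-0.8,0.2,0,0,-0.67,1],[-1,-0.8,0.2,0,0,-0.67,1],[-1,-0.8,0.2,0,0,-0.67,1],[-1,-0.8,0.2,0,0,-0.67,1],[-1,-0.8,0.2,0,0,-0.67,1]]])

```text
clock: 1.83
tool_pos: [0.3681, 0.3593, 0.1892]
tcp_rot: [-0.204, 0.979, -0.001, 0.0]
force: [-0.0, 1.5, -0.8]
opening: 1.0
gripper_force: 0.0
```

```bash
cat > w.py <<'E'
from h import *
import sys
def look(q,name,tgt=None):
    o=manip.get_obs();p=manip.snapshot("wrist");save(p,name)
    M=R.from_quat(o["tcp_rot"])
    print(round(o["clock"],2),o["tool_pos"].round(3) if hasattr(o["tool_pos"],"round") else o["tool_pos"],"tool y deg",np.degrees(np.arctan2(*M.as_matrix()[:2,1])).round(1))
    for d in manip.spot_point(p,q)[:4]:
        g=at(p,d["xy"],.0695,o);t=np.r_[g[:2],.05]
        print(round(d["confidence"],2),np.round(d["xy"]),"grip",g.round(4),"shift/250 to z=.05",(M.inv().apply(t-o["tool_pos"])/.25).round(3))
look(sys.argv[1],sys.argv[2])
E
python3 w.py wide_grip w1
python3 - <<'E'
from h import *
p=manip.snapshot("top")
for n,c in(("wide",[(163.2,198.8),(240,167.7),(255.5,208.3),(181,240)]),("small",[(349.7,165.7),(400.6,157.4),(406,185.5),(354,194)])):
    w=np.array([at(p,k,.025)[:2] for k in c]);u=w[0]+w[3]-w[1]-w[2];L=np.linalg.norm(u)/2;u/=2*L
    c=w.mean(0);print(n,c.round(3),"L",L.round(3),"deg",np.degrees(np.arctan2(*u)).round(1),"goal grip",(c+u*(.076 if n=="wide" else -.018)).round(3))
E
```

```text
1.83 [0.368 0.359 0.189] tool y deg -23.5
0.86 [120. 235.] grip [0.4957 0.1843 0.0695] shift/250 to z=.05 [-0.188 -0.845  0.558]
wide [0.498 0.171] L 0.195 deg -24.5 goal grip [0.467 0.24 ]
small [ 0.576 -0.233] L 0.128 deg -10.7 goal grip [ 0.579 -0.251]
```

View pics/w1.png

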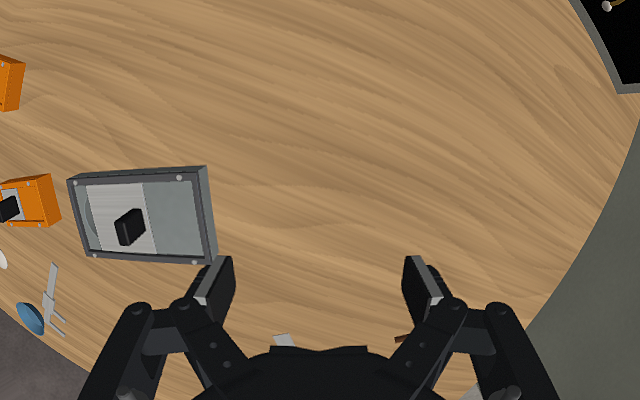

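The wrist view shows the wide gate with its grip at about (128,228), agreeing with the network and the top camera. The housing sizes come out right (195 and 128 mm). Going above the grip for a closer look.

>>> carry_out(motion=[[[-0.19,-0.845,0.24,0,0,-0.015,1],[-0.19,-0.845,0.24,0,0,-0.015,1],[-0.19,-0.845,0.24,0,0,-0.015,1],[-0.19,-0.845,0.24,0,0,-0.015,1],[-0.19,-0.845,0.24,0,0,-0.015,1],[-0.19,-0.845,0.24,0,0,-0.015,1],[-0.19,-0.845,0.24,0,0,-0.015,1],[-0.19,-0.845,0.24,0,0,-0.015,1]]])

```text
clock: 2.65
tool_pos: [0.4953, 0.1888, 0.1291]
tcp_rot: [-0.215, 0.977, 0.001, -0.0]
force: [-1.0, 1.2, -0.3]
opening: 0.996
gripper_force: 0.0
```

```bash
python3 w.py wide_grip w2
```

```text
2.65 [0.495 0.189 0.129] tool y deg -24.8
0.88 [315. 217.] grip [0.4935 0.1859 0.0695] shift/250 to z=.05 [ 0.011 -0.008  0.316]
```

View pics/w2.png

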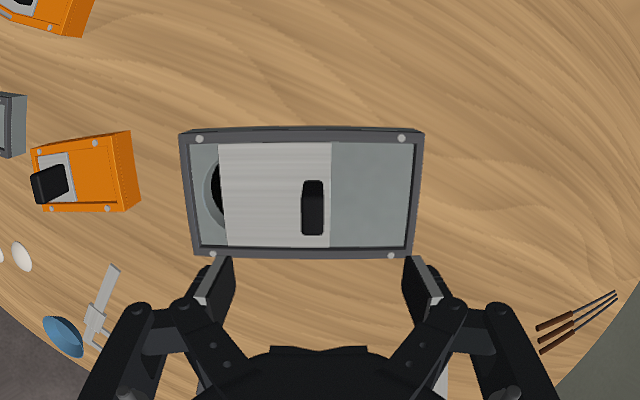

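The grip sits centred between the jaws (313,207) and the slide is level in the image. Descending and closing.

>>> carry_out(motion=[[[0.01,-0.01,0.31,0,0,0,1],[0.01,-0.01,0.31,0,0,0,1],[0.01,-0.01,0.31,0,0,0,1],[0.01,-0.01,0.31,0,0,0,0],[0.01,-0.01,0.31,0,0,0,0],[0.01,-0.01,0.31,0,0,0,0],[0.01,-0.01,0.31,0,0,0,0],[0.01,-0.01,0.31,0,0,0,0],[0.01,-0.01,0.31,0,0,0,0],[0.01,-0.01,0.31,0,0,0,0],[0.01,-0.01,0.31,0,0,0,0],[0.01,-0.01,0.31,0,0,0,0]]])

```text
clock: 3.75
tool_pos: [0.4949, 0.1846, 0.0533]
tcp_rot: [-0.214, 0.977, 0.0, 0.001]
force: [-0.2, -0.3, 6.2]
opening: 0.173
gripper_force: 59.0
```

Gripped (opening about 15 mm). Dragging 58 mm towards open.

>>> carry_out(motion=[[[0,0.03,0,0,0,0,0],[0,0.06,0,0,0,0,0],[0,0.09,0,0,0,0,0],[0,0.12,0,0,0,0,0],[0,0.15,0,0,0,0,0],[0,0.18,0,0,0,0,0],[0,0.21,0,0,0,0,0],[0,0.23,0,0,0,0,0],[0,0.23,0,0,0,0,0],[0,0.23,0,0,0,0,0]]])

```text
clock: 4.58
tool_pos: [0.4706, 0.2377, 0.0533]
tcp_rot: [-0.215, 0.977, 0.001, 0.001]
force: [-1.9, 0.2, 5.5]
opening: 0.178
gripper_force: 59.0
```

Moved freely by 58 mm; creeping on to the stop.

>>> carry_out(motion=[[[0,0.01,0,0,0,0,0],[0,0.02,0,0,0,0,0],[0,0.03,0,0,0,0,0],[0,0.03,0,0,0,0,0],[0,0.03,0,0,0,0,0]]])

```text
clock: 5.0
tool_pos: [0.4681, 0.2434, 0.0533]
tcp_rot: [-0.214, 0.977, 0.0, 0.001]
force: [-0.1, -0.7, 6.1]
opening: 0.173
gripper_force: 59.1
```

>>> carry_out(motion=[[[0,0.01,0,0,0,0,0],[0,0.02,0,0,0,0,0],[0,0.03,0,0,0,0,0],[0,0.03,0,0,0,0,0],[0,0.03,0,0,0,0,0]]])

```text
clock: 5.42
tool_pos: [0.4679, 0.2435, 0.0533]
tcp_rot: [-0.212, 0.977, -0.004, 0.002]
force: [4.2, -10.8, 6.9]
opening: 0.178
gripper_force: 59.5
```

The force rose to 11 N with no further motion: that is the end stop. Releasing and lifting.

>>> carry_out(motion=[[[0,0,0,0,0,0,1],[0,0,0,0,0,0,1],[0,0,0,0,0,0,1],[0,0,0,0,0,0,1],[0,0,0,0,0,0,1],[0,0,0,0,0,0,1],[0,0,-0.16,0,0,0,1],[0,0,-0.32,0,0,0,1],[0,0,-0.4,0,0,0,1],[0,0,-0.4,0,0,0,1]]])

```text
clock: 6.25
tool_pos: [0.4663, 0.2523, 0.1565]
tcp_rot: [-0.215, 0.977, 0.002, 0.005]
force: [0.8, 1.1, -0.2]
opening: 1.004
gripper_force: 0.0
```

```bash
python3 w.py wide_grip w3; python3 - <<'E'
from h import *
o=manip.get_obs();M=R.from_quat(o["tcp_rot"]);print(M.inv().apply(np.r_[.572,-.215,.14]-o["tool_pos"]),o["opening"])
E
```

```text
6.25 [0.466 0.252 0.156] tool y deg -24.8
0.88 [308. 204.] grip [0.4682 0.2453 0.0695] shift/250 to z=.05 [ 0.009 -0.029  0.426]
[ 0.09701421 -0.46795891  0.01216674] 0.9987499748551277
```

View pics/w3.png

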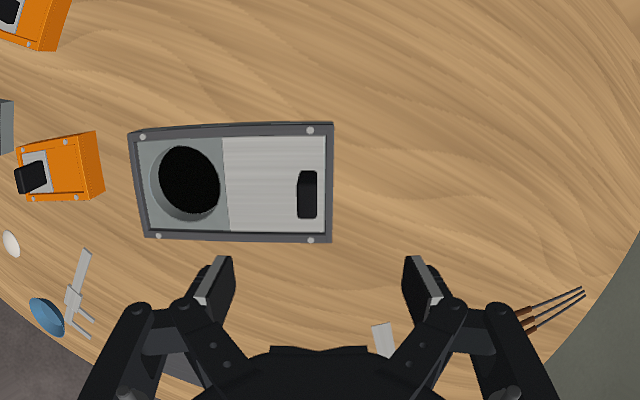

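The wide mouth is fully uncovered (188,180) and the blade is at the far stop. Now to the small gate.

>>> carry_out(motion=[[[0.2,-1,0,0,0,0,1],[0.2,-1,0,0,0,0,1],[0.2,-1,0,0,0,0,1],[0.2,-1,0,0,0,0,1],[0.2,-1,0,0,0,0,1],[0.2,-1,0,0,0,0,1]]])

```text
clock: 6.85
tool_pos: [0.5208, 0.0052, 0.15]
tcp_rot: [-0.215, 0.977, 0.0, -0.002]
force: [0.7, -0.4, 0.7]
opening: 1.0
gripper_force: 0.0
```

>>> carry_out(motion=[[[0.19,-0.87,0.08,0,0,0.235,1],[0.19,-0.87,0.08,0,0,0.235,1],[0.19,-0.87,0.08,0,0,0.235,1],[0.19,-0.87,0.08,0,0,0.235,1],[0.19,-0.87,0.08,0,0,0.235,1],[0.19,-0.87,0.08,0,0,0.235,1],[0.19,-0.87,0.08,0,0,0.235,1]]])

```text
clock: 7.43
tool_pos: [0.568, -0.2172, 0.129]
tcp_rot: [-0.088, 0.996, -0.001, -0.002]
force: [-0.1, -0.6, -0.7]
opening: 0.997
gripper_force: 0.0
```

```bash
python3 w.py small_grip w4
```

```text
7.43 [ 0.568 -0.217  0.129] tool y deg -10.1
0.97 [501. 265.] grip [ 0.5829 -0.0588  0.0695] shift/250 to z=.05 [-0.172  0.614  0.314]
0.95 [413.   2.] grip [ 0.412  -0.1837  0.0695] shift/250 to z=.05 [0.589 0.242 0.318]
0.62 [76. 69.] grip [ 0.4821 -0.4206  0.0695] shift/250 to z=.05 [ 0.48 -0.74  0.32]
0.61 [326. 228.] grip [ 0.5719 -0.2105  0.0695] shift/250 to z=.05 [-0.022  0.024  0.316]
```

View pics/w4.png

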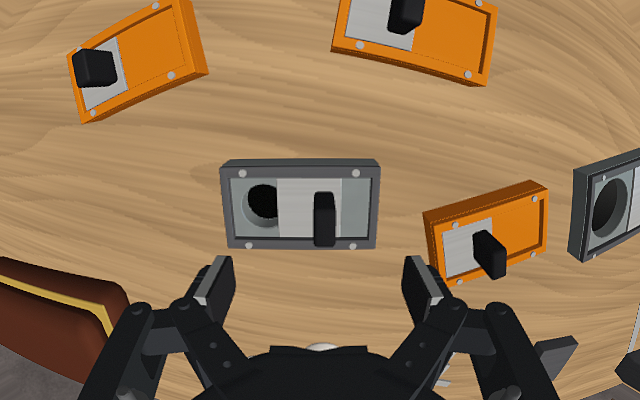

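The grey small gate is between the jaws with its grip at (325,217), matching the last detection. The orange look-alikes are clear of the fingers. Descending and closing.

>>> carry_out(motion=[[[-0.02,0.02,0.305,0,0,0,1],[-0.02,0.02,0.305,0,0,0,1],[-0.02,0.02,0.305,0,0,0,1],[-0.02,0.02,0.305,0,0,0,0],[-0.02,0.02,0.305,0,0,0,0],[-0.02,0.02,0.305,0,0,0,0],[-0.02,0.02,0.305,0,0,0,0],[-0.02,0.02,0.305,0,0,0,0],[-0.02,0.02,0.305,0,0,0,0],[-0.02,0.02,0.305,0,0,0,0],[-0.02,0.02,0.305,0,0,0,0]]])

```text
clock: 8.45
tool_pos: [0.5753, -0.206, 0.0577]
tcp_rot: [-0.092, 0.996, -0.001, 0.002]
force: [0.2, -1.4, 6.0]
opening: 0.174
gripper_force: 60.6
```

>>> carry_out(motion=[[[0,-0.03,0,0,0,0,0],[0,-0.06,0,0,0,0,0],[0,-0.09,0,0,0,0,0],[0,-0.12,0,0,0,0,0],[0,-0.14,0,0,0,0,0],[0,-0.14,0,0,0,0,0]]])

```text
clock: 8.95
tool_pos: [0.5815, -0.2403, 0.0577]
tcp_rot: [-0.092, 0.996, -0.001, 0.001]
force: [-0.9, -1.7, 6.5]
opening: 0.173
gripper_force: 60.6
```

>>> carry_out(motion=[[[0,-0.01,0,0,0,0,0],[0,-0.02,0,0,0,0,0],[0,-0.03,0,0,0,0,0],[0,-0.04,0,0,0,0,0],[0,-0.04,0,0,0,0,0],[0,-0.04,0,0,0,0,0]]])

```text
clock: 9.45
tool_pos: [0.583, -0.2487, 0.0577]
tcp_rot: [-0.093, 0.996, -0.0, 0.001]
force: [-1.4, 0.3, 6.7]
opening: 0.178
gripper_force: 60.7
```

>>> carry_out(motion=[[[0,-0.01,0,0,0,0,0],[0,-0.02,0,0,0,0,0],[0,-0.03,0,0,0,0,0],[0,-0.03,0,0,0,0,0],[0,-0.03,0,0,0,0,0]]])

```text
clock: 9.87
tool_pos: [0.583, -0.2489, 0.0576]
tcp_rot: [-0.094, 0.996, 0.005, -0.001]
force: [-6.3, 10.1, 12.7]
opening: 0.169
gripper_force: 61.6
```

Stop reached (10 N, no motion, at the predicted y of about -0.25). Releasing and lifting.

>>> carry_out(motion=[[[0,0,0,0,0,0,1],[0,0,0,0,0,0,1],[0,0,0,0,0,0,1],[0,0,0,0,0,0,1],[0,0,0,0,0,0,1],[0,0,0,0,0,0,1],[0,0,-0.16,0,0,0,1],[0,0,-0.32,0,0,0,1],[0,0,-0.4,0,0,0,1],[0,0,-0.4,0,0,0,1],[0,0,-0.4,0,0,0,1],[0,0,-0.4,0,0,0,1]]])

```text
clock: 10.87
tool_pos: [0.5829, -0.2559, 0.1547]
tcp_rot: [-0.093, 0.996, 0.0, -0.001]
force: [-0.9, 0.1, -0.1]
opening: 0.997
gripper_force: 0.0
```

```bash
python3 w.py small_grip w5; python3 -c "
from h import *
p=manip.snapshot('scene');cv2.imwrite('pics/s5.png',np.vstack([cv2.resize(p['frame'][130:280,160:520],(720,300)),cv2.resize(cv2.imread('pics/w5.png')[120:280,160:544,::-1],(720,300))])[:,:,::-1])"
```

```text
10.87 [ 0.583 -0.256  0.155] tool y deg -10.7
0.85 [457.  11.] grip [ 0.4127 -0.1831  0.0695] shift/250 to z=.05 [0.614 0.412 0.42 ]
0.81 [136.  50.] grip [ 0.4823 -0.4183  0.0695] shift/250 to z=.05 [ 0.515 -0.564  0.419]
0.77 [331. 206.] grip [ 0.5796 -0.2461  0.0695] shift/250 to z=.05 [0.005 0.041 0.419]
0.58 [521. 242.] grip [ 0.5837 -0.0608  0.0695] shift/250 to z=.05 [-0.148  0.766  0.419]
```

View pics/s5.png

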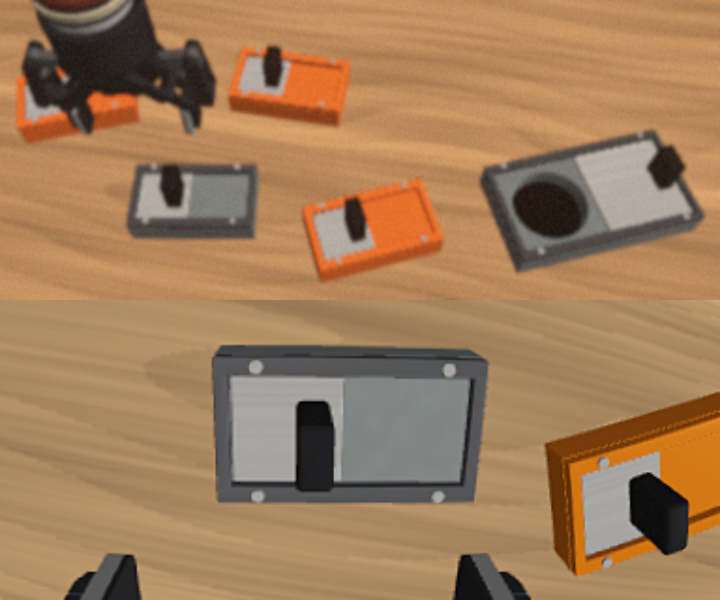

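The small gate is shut, with its mouth covered and its blade at the left stop. The wide gate is fully open, and the arm is clear of both.

```bash
python3 -c "
from workcell import manip
print(manip.finish_job())"
```

```text
the job is handed in; nothing more can be done
None
```

The wide gate is fully open and the small gate fully shut, each pushed until it met its end stop; both are released, the orange look-alikes were left alone, and the job was handed in at about 11 s (no verdict was returned).

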